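# Slide a tray across the drip gap between two counter stands

### The job

On the counter beside the utility sink, push the long tray with the ramekin in it off its stand, straight across the gap and onto the empty stand. Keep the tray sliding flat all the way - do not lift it or let it dip into the gap - and stop with it level in the middle of the empty stand between the gap edge and the far edge, square with the stand, ramekin still standing in it. Leave the small square dish with the clothespins where it is.

Things in the scene. Friction and masses are not known exactly. Their poses are not given: they have to be found in the camera images.
- tray: The long open tray of plain grey metal: 130 mm (own x) by 160 mm (own y, its direction of travel), walls 35 mm high and 4 mm thick, 0.35 kg, loose. Origin at the centre of its underside, z up. It starts on a stand whose top is 60 mm above the counter, beside the square dish (15 mm or more clear space between them), and its y axis is within about 4 degrees of the stands' y axis. A white ramekin stands in it.
- ramekin: White ceramic ramekin, 72 mm across the rim, 40 mm high, 0.17 kg, loose, standing near the middle of the tray's inner floor. Origin at the centre of its underside.
- stand_to: The empty stand, fixed: a low plywood table 360 mm (own x) by 200 mm (own y), its flat top 60 mm above the counter (z = 0.06). Origin at the centre of its footprint at counter level. The stand on which the tray starts is the same in size, height and heading and is next to it along the y axis of this stand (on its +y or its -y side, whichever the tray is on), exactly in line, with an open gap of 40 to 60 mm between the two tops and counter 60 mm below.
- dish: Small square dish of the same plain metal, 90 by 90 mm, 25 mm high, with two red clothespins in it. It stands on the same stand as the tray, beside it in the stand's x direction, and stays there. Origin at the centre of its underside.
Not all that is in view belongs to the job. What is shaped like the tray but red is not meant.

How it is judged:
On the way:
1. the tray spans the gap, level, its front resting on the empty stand and its back still over the other one (contact force between tray and stand_to above 0.2 N and (y of tray in the frame of stand_to above 0.09 m or y of tray in the frame of stand_to below -0.09 m) and angle between tray's own z axis and vertical below 0.12 rad), for 0.1 s.
At the end, for the whole second after the job is handed in: The tray rests level and still on the other stand, within 20 mm of the middle of the stand's 200 mm length (y) and 100 mm of the middle of its 360 mm width (x), within 10 degrees of square, with the ramekin upright on its floor (y of tray in the frame of stand_to between -0.02 and 0.02 m and x of tray in the frame of stand_to between -0.1 and 0.1 m and angle between the y axis of tray and the y axis of stand_to, either way round below 0.175 rad and angle between tray's own z axis and vertical below 0.05 rad and height (world z) of tray between 0.056 and 0.064 m and z of ramekin in the frame of tray below 0.012 m and horizontal distance between ramekin and tray below 0.06 m and angle between ramekin's own z axis and vertical below 0.1 rad and linear speed of each of tray, ramekin below 0.01 m/s); the robot touches nothing.
It fails at once if the tray is lifted more than 20 mm off the stands (height (world z) of tray above 0.08 m).
It fails at once if the tray sags into the gap (more than 10 degrees of tilt, or its middle more than 10 mm below the stand tops) (angle between tray's own z axis and vertical above 0.175 rad or height (world z) of tray below 0.05 m).
It fails at once if the ramekin tips over (angle between ramekin's own z axis and vertical above 0.5 rad).
It fails at once if the square dish is shifted more than 20 mm (distance of dish from where it was at the start of the episode above 0.02 m).
It also fails if it takes over 43 s, if anything falls off the work surface, if the arm or the gripper's body presses on something with over 40 N, if the wrist force passes 120 N, or if a joint passes its speed limit or range.

### The arm

A 6-joint arm with a two-finger parallel gripper is mounted at the origin on the work surface. World frame = base frame: x ahead of the robot, y to its left, z up, the work surface at z = 0. Lengths are in m, angles in rad, forces in N, time in s.
With the tool pointing down it reaches from about 0.325 to 0.875 m from the base axis. Payload 4.4 kg.
Tool frame: the origin (TCP) lies midway between the tips of the shut fingers; the grasp point (between the pads) lies 19 mm behind it; z points along the fingers, x is the direction in which the jaws open and shut, and the axes are right-handed (so a half turn about z gives the same grasp; the last joint's range is limited). The gripper opens to 85 mm and grips with 20 to 120 N. Pads are 22 mm wide; open, the fingers measure 114 mm over their backs; the gripper's body (76 mm by 85 mm) begins 54 mm behind the grasp point. The pads swing forward as they close: fully open they stand 13 mm farther back than shut.
Start: joints at [-1.323, 0.207, 1.542, -0, 1.393, -0.15], TCP at [0.223, -0.53, 0.231] pointing down, gripper open.
Joint ranges: [-2.73, 2.73], [-0.86, 2.22], [0.23, 2.46], [-1.11, 4.25], [0.08, 2.63], [-2.82, 2.82]. Speed limits (rad/s): [2.79, 2.79, 3.14, 3.14, 3.14, 3.14].

### API

Orientations are given as a unit quaternion [x, y, z, w].
In Python, from workcell import readout, vision, job gives the robot as it stands.
- The arm moves only by the tool carry_out, never from a script. Its argument "deltas" is a list of rows, each an object of numbers: "rx", "ry", "rz": the turn, a rotation vector about the tool's x, y, z in degrees; "x", "y", "z": the shift along the tool's x, y, z in m; "fingers": the opening, from 0 (shut) to 1 (fully open). A call has 1 to 8 rows; each row is the pose to reach, as a shift and turn from the pose commanded when the call began, along the tool's axes at that moment; what a row does not reach only later rows make up. A row lasts 1/8 s, in which the tool goes at most 62.5 mm and 10.7 degrees, less where a joint would pass 70% of its speed; a pose out of reach is approached as far as the arm can. A call with a gripper value outside its range is refused whole. The fingers move at their own pace and stop on an object; "squeeze" is the grip in N (left out, the last holds). Time passes only in rows, so rows that repeat a pose let the fingers close. It gives the time, the measured TCP pose, the force and the opening at its end, in the units of the state.
- readout.get_obs(): the state, without advancing time (a new reading comes with each control period).
- vision.capture(name): name is "side" or "top" or "wrist"; returns the picture (420x560x3 uint8, red, green, blue); there is no depth.
- vision.camera_info(name): a dict with "fx", "fy", "cx", "cy" (pixels), "R" (3x3) and "t" (3): a world point X has camera coordinates R X + t; the wrist camera has in their place "tool_from_camera" (4x4, takes a point from camera to tool coordinates, whose origin is the TCP and whose axes are the tool frame's). Camera axes: x right, y down, z forward; pixel columns grow to the right and rows downward; lengths in m; the calibration is good to about 2 mm. A picture is of the moment at which its call begins: read the wrist's pose just before it. camera_info takes no time and is no camera call.
- job.close_job(): hands the job in, once; it reports no verdict.
The state is a dict: "t": time; "qpos": joint angles; "qvel": joint speeds; "tau": joint torques, N m; "ee_pos": TCP position; "eef_rot": TCP orientation; "force": force on the tool from outside, world axes, zero at the start; "ft_torque": the same for the moment, N m; "opening": finger opening in m.
Only numpy, scipy, OpenCV 4.12 (cv2) and the standard library are available. Lean on these libraries where they do the work, as an engineer would, in place of code of your own. Each camera call takes 0.05 s, during which the arm holds its last target.

## Working session

There is one attempt and no reset: what is moved stays moved. The work goes in short steps, Python scripts to look and compute and a tool call to move; the robot and the scene stay as the last step left them, time stands still between calls to the robot, and variables do not carry over. Pictures are saved under pics/ and viewed, and the job is handed in when it is done.

Besides the shell and the picture viewer there is one more tool, called after "Request:" in YAML: its name, and indented under it one key for each argument. carry_out: Moves the arm, as the interface text tells. Its arguments: {"type":"object","properties":{"deltas":{"type":"array","items":{"type":"object","properties":{"rx":{"type":"number"},"ry":{"type":"number"},"rz":{"type":"number"},"x":{"type":"number"},"y":{"type":"number"},"z":{"type":"number"},"fingers":{"type":"number"}}}},"squeeze":{"type":"number"}},"required":["deltas"]}

```bash
mkdir -p pics
python3 - <<'E'
from workcell import readout, vision, job
import cv2, numpy as np
print(readout.get_obs())
for n in ['side','top']:
    im=vision.capture(n); cv2.imwrite(f'pics/{n}0.png',im[:,:,::-1]); print(n,vision.camera_info(n))
print(vision.camera_info('wrist'))
E
```

```text
{'t': 0.0, 'qpos': array([-1.32350313e+00,  2.07466399e-01,  1.54300467e+00,  2.67812964e-06,
        1.39348277e+00, -1.50494713e-01]), 'qvel': array([-1.38352941e-04, -1.35246034e-04, -6.56508421e-05,  1.25078690e-03,
        1.10922295e-04,  1.88308871e-03]), 'tau': array([ 8.73942899e-04, -3.83022881e+01, -2.91597784e+01,  1.03253342e-05,
        1.03844752e-02,  9.85747505e-06]), 'ee_pos': array([ 0.22254427, -0.52934513,  0.23007536]), 'eef_rot': array([ 8.32879809e-01, -5.53452644e-01, -8.73329385e-04, -7.94414573e-04]), 'force': array([ 0.38068838, -0.15420751,  0.87208709]), 'ft_torque': array([ 0.01469714,  0.00439907, -0.00824716]), 'opening': 0.08519366638109846}
side {'fx': 394.934338612469, 'fy': 394.934338612469, 'cx': 284.13274836678795, 'cy': 209.28967597452495, 'R': array([[-0.99031236, -0.13860304, -0.00840371],
       [-0.08331046,  0.64148682, -0.7625969 ],
       [ 0.11108912, -0.75450902, -0.64681941]]), 't': array([0.4038175 , 0.09529176, 0.8309419 ])}
top {'fx': 393.25042540006046, 'fy': 393.25042540006046, 'cx': 280.7058609860375, 'cy': 210.31940929286836, 'R': array([[-0.02158595, -0.99965371,  0.0150504 ],
       [-0.98844122,  0.01907949, -0.15039926],
       [ 0.15006002, -0.01812294, -0.98851077]]), 't': array([-0.00890682,  0.44636827,  0.80326177])}
{'fx': 299.6500142699072, 'fy': 299.6500142699072, 'cx': 278.0315356169496, 'cy': 212.82758307150732, 'tool_from_camera': array([[ 9.99998950e-01,  7.72632458e-04,  1.22568634e-03,
         1.91063626e-04],
       [-1.09332631e-03,  9.57498967e-01,  2.88434625e-01,
        -7.32304854e-02],
       [-9.50739454e-04, -2.88435662e-01,  9.57498807e-01,
        -1.42781204e-01],
       [ 0.00000000e+00,  0.00000000e+00,  0.00000000e+00,
         1.00000000e+00]])}
```

View pics/top0.png

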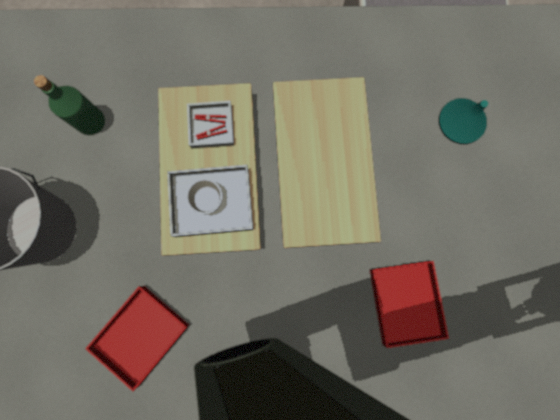

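View pics/side0.png

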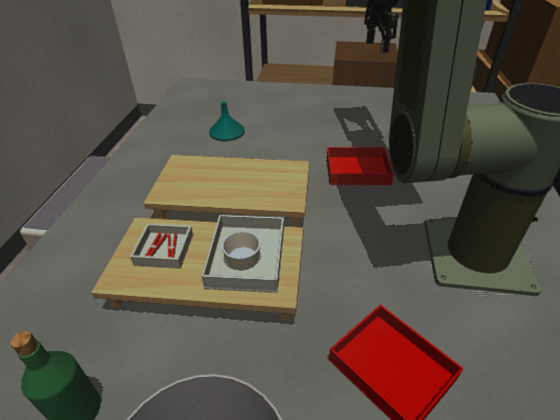

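The top view shows the source stand on the left (px ~160-258, 85-253) with the dish at (211,124) and the tray at (210,201). The empty stand is on the right (275-380, 80-246), so the push goes along world −y. I'll enlarge it for corner readings.

Run:
```python
import cv2
im=cv2.imread('pics/top0.png')
c=cv2.resize(im[70:260,150:270],None,fx=5,fy=5,interpolation=cv2.INTER_CUBIC)[:, :]
cv2.imwrite('pics/c1a.png',cv2.resize(im[70:190,150:270],None,fx=5,fy=5,interpolation=cv2.INTER_CUBIC))
cv2.imwrite('pics/c1b.png',cv2.resize(im[150:270,150:270],None,fx=5,fy=5,interpolation=cv2.INTER_CUBIC))
cv2.imwrite('pics/c2.png',cv2.resize(im[70:260,250:400],None,fx=3,fy=3,interpolation=cv2.INTER_CUBIC))
```

```text
(no output)
```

View pics/c1a.png

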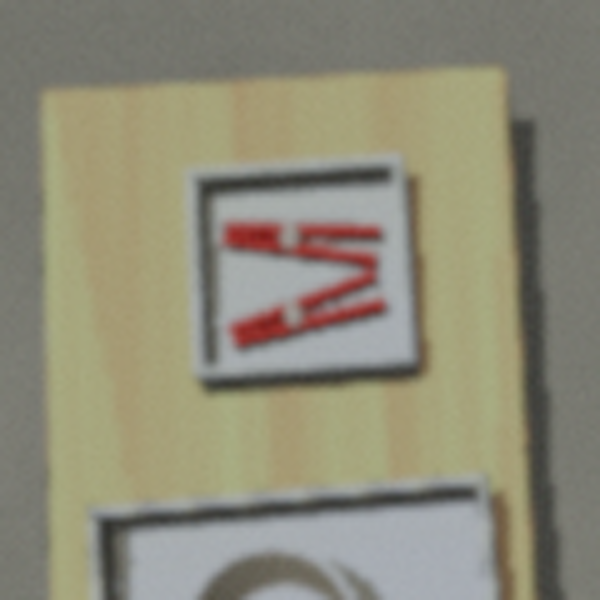

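View pics/c1b.png

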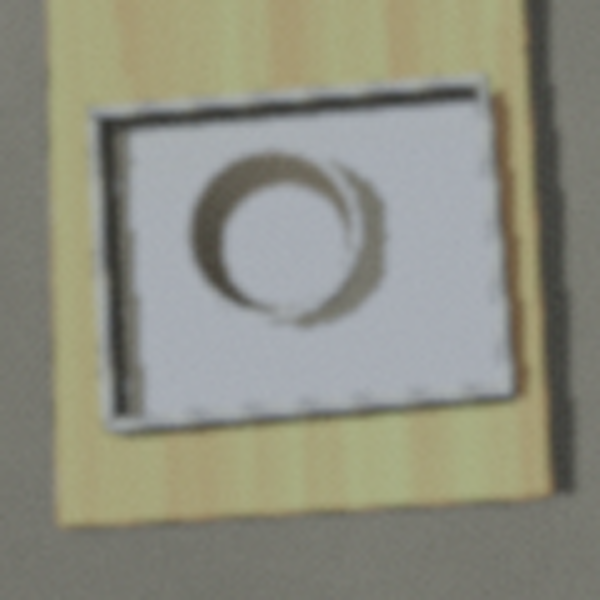

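View pics/c2.png

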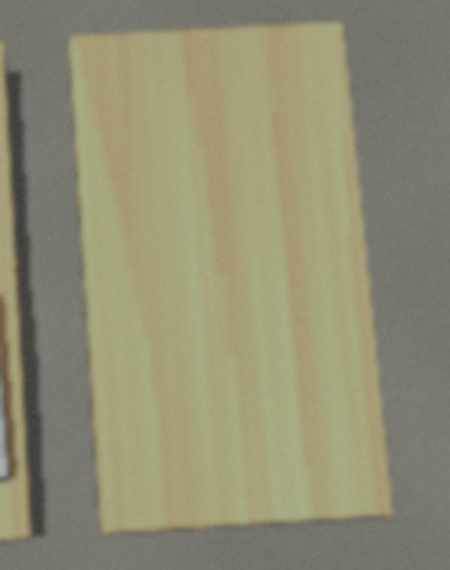

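```bash
cat > h.py <<'E'
import numpy as np
def ray(ci,uv,z):
    R=np.array(ci['R']);t=np.array(ci['t'])
    d=R.T@np.array([(uv[0]-ci['cx'])/ci['fx'],(uv[1]-ci['cy'])/ci['fy'],1.]); c=-R.T@t
    return (c+d*(z-c[2])/d[2])
def proj(ci,X):
    p=np.array(ci['R'])@np.array(X)+np.array(ci['t']); return ci['fx']*p[0]/p[2]+ci['cx'],ci['fy']*p[1]/p[2]+ci['cy']
def crop(p,s,o): return ((p[0]+.5)/s-.5+o[0],(p[1]+.5)/s-.5+o[1])
E
python3 - <<'E'
from h import *
from workcell import vision
ci=vision.camera_info('top')
np.set_printoptions(precision=4,suppress=True)
def quad(name,ps,z):
    P=np.array([ray(ci,p,z)[:2] for p in ps]); print(name,P.round(4).tolist(),'c',P.mean(0))
    s=[np.linalg.norm(P[i]-P[(i+1)%4]) for i in range(4)]
    ex=(P[1]+P[2]-P[0]-P[3]); ex2=P[0]+P[1]-P[2]-P[3]
    print('  sides',np.array(s),'ang of -y dir',np.degrees(np.arctan2(ex[0],-ex[1])),'ang x dir',np.degrees(np.arctan2(ex2[1],ex2[0])))
a=lambda p:crop(p,5,(150,70)); b=lambda p:crop(p,5,(150,150)); c=lambda p:crop(p,3,(250,70))
quad('src',[a((42,92)),a((508,68)),b((550,493)),b((58,525))],.06)
quad('dish',[a((187,170)),a((405,155)),a((420,370)),a((203,383))],.085)
quad('tray',[b((88,107)),b((487,75)),b((518,395)),b((110,430))],.095)
quad('to',[c((70,38)),c((342,22)),c((391,514)),c((102,532))],.06)
print(ray(ci,b((276,238)),.104))
E
```

```text
src [[0.7135, 0.2409], [0.7217, 0.0403], [0.3652, 0.027], [0.3564, 0.2255]] c [0.5392 0.1334]
  sides [0.2007 0.3568 0.1987 0.3574] ang of -y dir 2.4288162712195227 ang x dir 2.3064050677226504
dish [[0.666, 0.1725], [0.6713, 0.0822], [0.5782, 0.0763], [0.5742, 0.1647]] c [0.6224 0.1239]
  sides [0.0905 0.0932 0.0885 0.0922] ang of -y dir 2.9719520442853513 ang x dir 4.237338489267998
tray [[0.5204, 0.2076], [0.5308, 0.0486], [0.4017, 0.0376], [0.3912, 0.1963]] c [0.461  0.1225]
  sides [0.1593 0.1295 0.159  0.1297] ang of -y dir 3.757508809503861 ang x dir 4.932354057219825
to [[0.723, -0.0069], [0.7326, -0.2048], [0.3748, -0.2192], [0.3666, -0.0219]] c [ 0.5493 -0.1132]
  sides [0.1981 0.3582 0.1974 0.3568] ang of -y dir 2.572456969597374 ang x dir 2.360050950972427
[0.4642 0.1309 0.104 ]
```

Run:
```python
from h import *
from workcell import vision
ci=vision.camera_info('top'); cs=vision.camera_info('side')
for z in (0,.1,.2,.3): print(z,'bin',ray(ci,(43,215),z).round(3),ray(ci,(75,225),z).round(3),'bottle top',ray(ci,(42,82),z).round(3),ray(cs,(25,345),z).round(3),'binside',ray(cs,(215,377),z).round(3))
from scipy.spatial.transform import Rotation as R
from workcell import readout
o=readout.get_obs();r=R.from_quat(o['eef_rot']);
for tgt in [(.454,-.15,.26),(.454,.238,.16)]: print(r.inv().apply(np.array(tgt)-o['ee_pos']).round(4))
print(r.as_matrix().round(3))
```

```text
0 bin [0.451 0.502 0.   ] [0.427 0.432 0.   ] bottle top [0.761 0.526 0.   ] [0.813 0.321 0.   ] binside [0.473 0.332 0.   ]
0.1 bin [0.436 0.444 0.1  ] [0.415 0.381 0.1  ] bottle top [0.71  0.465 0.1  ] [0.732 0.37  0.1  ] binside [0.448 0.379 0.1  ]
0.2 bin [0.421 0.385 0.2  ] [0.403 0.331 0.2  ] bottle top [0.659 0.403 0.2  ] [0.651 0.419 0.2  ] binside [0.422 0.426 0.2  ]
0.3 bin [0.405 0.326 0.3  ] [0.39 0.28 0.3 ] bottle top [0.608 0.342 0.3  ] [0.57  0.468 0.3  ] binside [0.396 0.474 0.3  ]
[-0.2602 -0.3603 -0.0291]
[-0.6177 -0.5106  0.0717]
[[ 0.387 -0.922 -0.001]
 [-0.922 -0.387  0.002]
 [-0.002 -0.    -1.   ]]
```

Request:
carry_out:
  deltas:
    - {"x": -0.06,"y": -0.06,"z": -0.03,"rz": -10}
    - {"x": -0.09,"y": -0.11,"z": -0.03,"rz": -20}
    - {"x": -0.12,"y": -0.16,"z": -0.03,"rz": -30}
    - {"x": -0.15,"y": -0.21,"z": -0.03,"rz": -40}
    - {"x": -0.18,"y": -0.26,"z": -0.03,"rz": -50}
    - {"x": -0.21,"y": -0.31,"z": -0.03,"rz": -60}
    - {"x": -0.26,"y": -0.36,"z": -0.03,"rz": -69.6}
    - {"x": -0.26,"y": -0.36,"z": -0.03,"rz": -69.6}

```text
$.deltas[0]: bad value
```

Run:
```python
from h import *
from scipy.spatial.transform import Rotation as R
from workcell import readout
o=readout.get_obs();r=R.from_quat(o['eef_rot']);print(o['t'],o['ee_pos'],r.as_matrix().round(4),o['qpos'])
for tgt in [(.454,.238,.16)]: print(r.inv().apply(np.array(tgt)-o['ee_pos']).round(4))
```

```text
0.1 [ 0.22256959 -0.52943306  0.23021474] [[ 3.873e-01 -9.219e-01 -5.000e-04]
 [-9.219e-01 -3.873e-01  2.000e-03]
 [-2.100e-03 -3.000e-04 -1.000e+00]] [-1.32350006e+00  2.07364319e-01  1.54283292e+00  6.82666074e-06
  1.39348008e+00 -1.50453404e-01]
[-0.6177 -0.5106  0.0717]
```

The first row was refused: its 90 mm shift is probably over the 62.5 mm step limit. I'll try smaller steps.

Request:
carry_out:
  deltas:
    - {"x": -0.03,"y": -0.045,"z": -0.015,"rx": 0,"ry": 0,"rz": -10,"fingers": 1}
    - {"x": -0.06,"y": -0.09,"z": -0.03,"rx": 0,"ry": 0,"rz": -20,"fingers": 1}
    - {"x": -0.1,"y": -0.135,"z": -0.03,"rx": 0,"ry": 0,"rz": -30,"fingers": 1}
    - {"x": -0.135,"y": -0.18,"z": -0.03,"rx": 0,"ry": 0,"rz": -40,"fingers": 1}
    - {"x": -0.17,"y": -0.225,"z": -0.03,"rx": 0,"ry": 0,"rz": -50,"fingers": 1}
    - {"x": -0.2,"y": -0.27,"z": -0.03,"rx": 0,"ry": 0,"rz": -60,"fingers": 1}
    - {"x": -0.23,"y": -0.315,"z": -0.03,"rx": 0,"ry": 0,"rz": -69.6,"fingers": 1}
    - {"x": -0.26,"y": -0.36,"z": -0.03,"rx": 0,"ry": 0,"rz": -69.6,"fingers": 1}

```text
t: 1.1
ee_pos: [0.4544, -0.1492, 0.261]
eef_rot: [1.0, 0.021, -0.0, -0.0]
force: [0.3, -0.5, 1.0]
opening: 0.0856
```

Run:
```python
from h import *
from scipy.spatial.transform import Rotation as R
from workcell import readout
o=readout.get_obs();r=R.from_quat(o['eef_rot']);print(o['t'],o['ee_pos'],r.as_matrix().round(4),o['qpos'])
for tgt in [(.454,.238,.16)]: print(r.inv().apply(np.array(tgt)-o['ee_pos']).round(4))
```

```text
1.1 [ 0.4543811  -0.14921105  0.26098769] [[ 9.991e-01  4.270e-02 -3.000e-04]
 [ 4.270e-02 -9.991e-01  0.000e+00]
 [-3.000e-04 -0.000e+00 -1.000e+00]] [-4.98451672e-01 -2.60782558e-02  1.73202483e+00 -1.00216160e-04
  1.43588179e+00 -5.41113245e-01]
[ 0.0162 -0.3869  0.101 ]
```

Request:
carry_out:
  deltas:
    - {"x": 0.002,"y": -0.06,"z": 0}
    - {"x": 0.004,"y": -0.12,"z": 0}
    - {"x": 0.006,"y": -0.18,"z": 0}
    - {"x": 0.01,"y": -0.24,"z": 0.01}
    - {"x": 0.012,"y": -0.3,"z": 0.02}
    - {"x": 0.014,"y": -0.35,"z": 0.05}
    - {"x": 0.016,"y": -0.387,"z": 0.09}
    - {"x": 0.016,"y": -0.387,"z": 0.1}

```text
$.deltas[0]: bad value
```

Run:
```python
from h import *
import cv2
from workcell import readout,vision
o=readout.get_obs();print(o['t'],o['ee_pos'])
for n in ['side','wrist']:
    cv2.imwrite(f'pics/{n}1.png',vision.capture(n)[:,:,::-1])
```

```text
1.1 [ 0.4543811  -0.14921105  0.26098769]
```

View pics/side1.png

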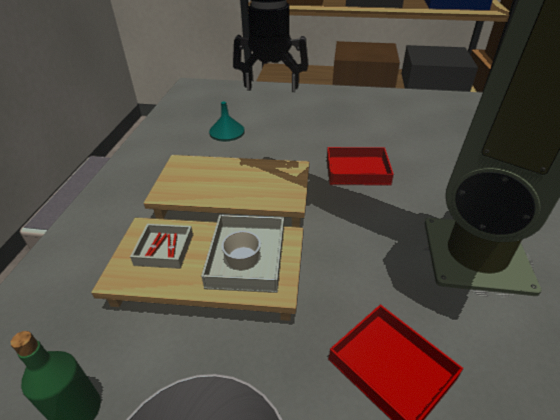

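View pics/wrist1.png

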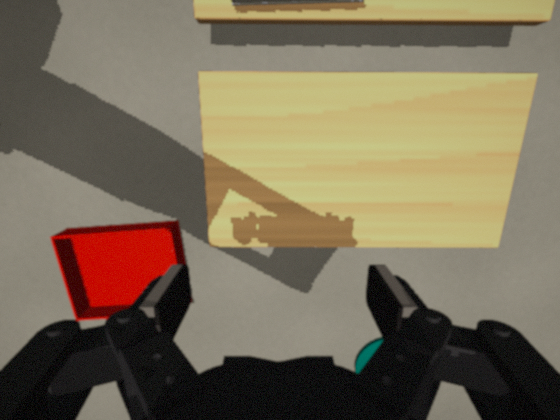

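The rows need every field filled in, and the arm has not moved since the first call. The side view shows the gripper over the far end and the scene undisturbed. I'll resend with all fields.

Request:
carry_out:
  deltas:
    - {"x": 0.002,"y": -0.06,"z": 0,"rx": 0,"ry": 0,"rz": 0,"fingers": 1}
    - {"x": 0.004,"y": -0.12,"z": 0,"rx": 0,"ry": 0,"rz": 0,"fingers": 1}
    - {"x": 0.006,"y": -0.18,"z": 0,"rx": 0,"ry": 0,"rz": 0,"fingers": 1}
    - {"x": 0.01,"y": -0.24,"z": 0.01,"rx": 0,"ry": 0,"rz": 0,"fingers": 1}
    - {"x": 0.012,"y": -0.3,"z": 0.02,"rx": 0,"ry": 0,"rz": 0,"fingers": 1}
    - {"x": 0.014,"y": -0.35,"z": 0.05,"rx": 0,"ry": 0,"rz": 0,"fingers": 1}
    - {"x": 0.016,"y": -0.387,"z": 0.09,"rx": 0,"ry": 0,"rz": 0,"fingers": 1}
    - {"x": 0.016,"y": -0.387,"z": 0.1,"rx": 0,"ry": 0,"rz": 0,"fingers": 1}

```text
t: 2.2
ee_pos: [0.451, 0.237, 0.1577]
eef_rot: [1.0, 0.023, -0.003, 0.001]
force: [-0.5, -0.6, -0.3]
opening: 0.0853
```

Run:
```python
from h import *
import cv2
from workcell import readout,vision
o=readout.get_obs();print(o['t'],o['ee_pos'])
for n in ['side','wrist']:
    cv2.imwrite(f'pics/{n}2.png',vision.capture(n)[:,:,::-1])
```

```text
2.2 [0.45101738 0.23701873 0.15771312]
```

View pics/side2.png

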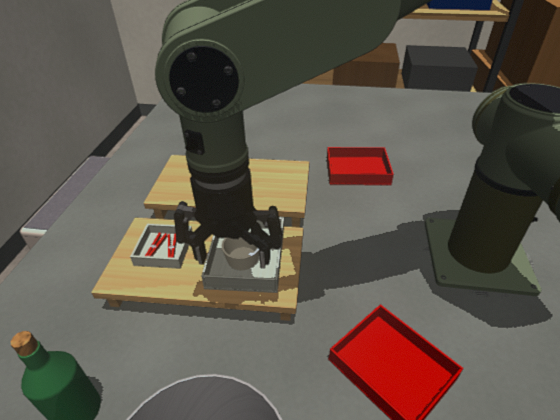

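View pics/wrist2.png

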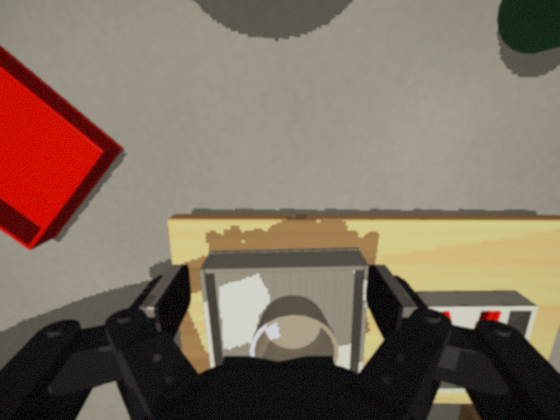

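Run:
```python
from h import *
import cv2
from scipy.spatial.transform import Rotation as R
from workcell import readout,vision
o=readout.get_obs();r=R.from_quat(o['eef_rot']).as_matrix()
ci=vision.camera_info('wrist');T=np.eye(4);T[:3,:3]=r;T[:3,3]=o['ee_pos'];W=T@ci['tool_from_camera'];Wi=np.linalg.inv(W)
c=dict(ci,R=Wi[:3,:3],t=Wi[:3,3]); print('cam',W[:3,3])
im=cv2.imread('pics/wrist2.png')
cen=np.array([.461,.1225]);a=np.radians(4.3);M=np.array([[np.cos(a),-np.sin(a)],[np.sin(a),np.cos(a)]])
for z,col in((.06,(0,255,0)),(.095,(0,0,255))):
    P=[proj(c,[*(cen+M@np.array(q)),z]) for q in((-.065,.08),(.065,.08),(.065,-.08),(-.065,-.08))]
    cv2.polylines(im,[np.array(P).round().astype(int)],True,col,1)
a=np.radians(2.4);M=np.array([[np.cos(a),-np.sin(a)],[np.sin(a),np.cos(a)]])
P=[proj(c,[*(np.array([.539,.1334])+M@np.array(q)),.06]) for q in((-.18,.1),(.18,.1),(.18,-.1),(-.18,-.1))]
cv2.polylines(im,[np.array(P).round().astype(int)],True,(255,0,0),1)
cv2.imwrite('pics/w2o.png',cv2.resize(im[180:400,140:440],None,fx=2.6,fy=2.6,interpolation=cv2.INTER_CUBIC))
```

```text
cam [0.44975073 0.30878711 0.30206327]
```

View pics/w2o.png

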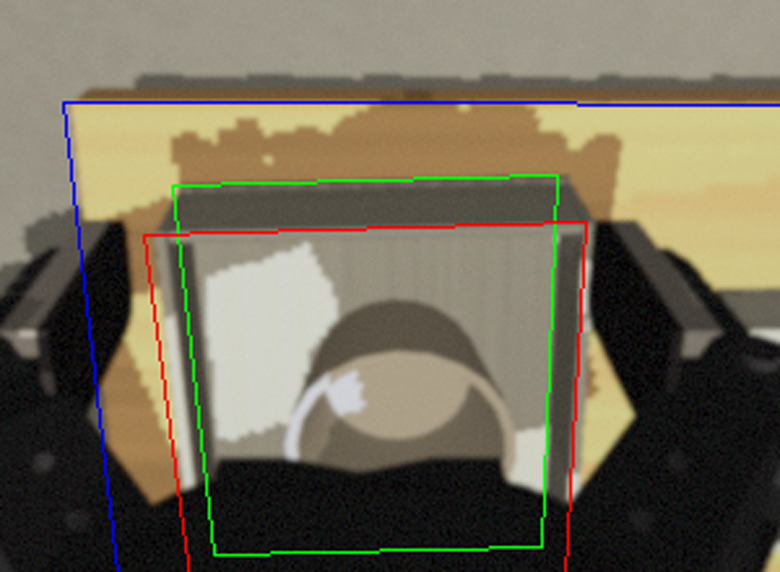

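The overlay from the top-camera estimate matches the wrist view within about 2 px: rear wall base at crop rows 178-190, rim at row ~232. Now I'll descend behind the rear wall.

Request:
carry_out:
  deltas:
    - {"x": 0.002,"y": 0,"z": 0.03,"rx": 0,"ry": 0,"rz": 0,"fingers": 1}
    - {"x": 0.002,"y": 0,"z": 0.06,"rx": 0,"ry": 0,"rz": 0,"fingers": 1}
    - {"x": 0.002,"y": 0,"z": 0.08,"rx": 0,"ry": 0,"rz": 0,"fingers": 1}
    - {"x": 0.002,"y": 0,"z": 0.09,"rx": 0,"ry": 0,"rz": 0,"fingers": 1}
    - {"x": 0.002,"y": 0,"z": 0.097,"rx": 0,"ry": 0,"rz": 0,"fingers": 1}
    - {"x": 0.002,"y": 0,"z": 0.097,"rx": 0,"ry": 0,"rz": 0,"fingers": 1}

```text
t: 3.05
ee_pos: [0.4563, 0.2361, 0.0648]
eef_rot: [1.0, 0.021, 0.0, -0.0]
force: [0.5, 0.9, -0.4]
opening: 0.0858
```

Run:
```python
import cv2
from workcell import readout,vision
o=readout.get_obs();print(o['t'],o['ee_pos'],o['eef_rot'],o['force'])
s=vision.capture('side')[:,:,::-1]
cv2.imwrite('pics/side3.png',cv2.resize(s[180:330,90:330],None,fx=3.2,fy=3.2,interpolation=cv2.INTER_CUBIC))
```

```text
3.05 [0.45627143 0.23614396 0.06476191] [ 9.99789135e-01  2.05317607e-02  3.59459312e-04 -6.05184066e-05] [ 0.49297377  0.9426405  -0.39978864]
```

View pics/side3.png

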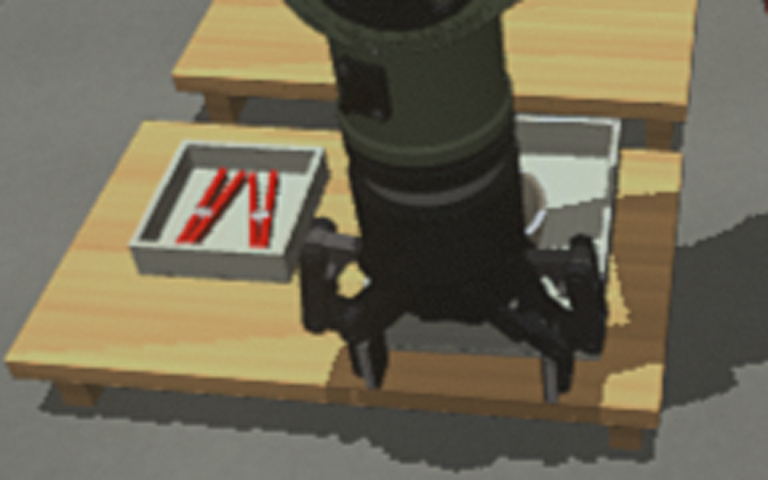

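Request:
carry_out:
  deltas:
    - {"x": 0,"y": 0.005,"z": 0.002,"rx": 0,"ry": 0,"rz": 0,"fingers": 1}
    - {"x": 0,"y": 0.01,"z": 0.003,"rx": 0,"ry": 0,"rz": 0,"fingers": 1}
    - {"x": 0,"y": 0.014,"z": 0.003,"rx": 0,"ry": 0,"rz": 0,"fingers": 1}
    - {"x": 0,"y": 0.018,"z": 0.003,"rx": 0,"ry": 0,"rz": 0,"fingers": 1}
    - {"x": 0,"y": 0.021,"z": 0.003,"rx": 0,"ry": 0,"rz": 0,"fingers": 1}
    - {"x": 0,"y": 0.024,"z": 0.003,"rx": 0,"ry": 0,"rz": 0,"fingers": 1}
    - {"x": 0,"y": 0.027,"z": 0.003,"rx": 0,"ry": 0,"rz": 0,"fingers": 1}
    - {"x": 0,"y": 0.03,"z": 0.003,"rx": 0,"ry": 0,"rz": 0,"fingers": 1}

```text
t: 4.1
ee_pos: [0.457, 0.2067, 0.0613]
eef_rot: [1.0, 0.021, 0.0, -0.0]
force: [0.6, 2.7, -1.9]
opening: 0.0853
```

Run:
```python
import cv2,numpy as np
from workcell import readout,vision
o=readout.get_obs();print(o['t'],o['ee_pos'],o['eef_rot'],o['force'])
s=vision.capture('side')[:,:,::-1];w=vision.capture('wrist')[:,:,::-1]
cv2.imwrite('pics/b4.png',np.vstack([cv2.resize(s[180:330,90:370],(560,300)),w[200:]]))
```

```text
4.1 [0.45700722 0.20667002 0.06134829] [ 9.99783940e-01  2.07836377e-02  4.10899515e-05 -3.34877717e-04] [ 0.60388541  2.71094585 -1.94794254]
```

View pics/b4.png

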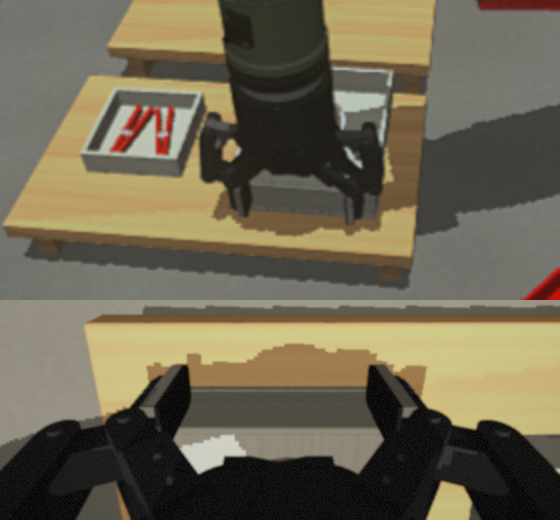

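The wrist view shows the rear wall parallel to the fingers (row ~388 at both ends) with 2.7 N of push, so both fingers are in contact. I'll keep pushing.

Request:
carry_out:
  deltas:
    - {"x": 0.0005,"y": 0.005,"z": 0,"rx": 0,"ry": 0,"rz": 0,"fingers": 1}
    - {"x": 0.001,"y": 0.011,"z": 0,"rx": 0,"ry": 0,"rz": 0,"fingers": 1}
    - {"x": 0.0015,"y": 0.017,"z": 0,"rx": 0,"ry": 0,"rz": 0,"fingers": 1}
    - {"x": 0.002,"y": 0.023,"z": 0,"rx": 0,"ry": 0,"rz": 0,"fingers": 1}
    - {"x": 0.0025,"y": 0.029,"z": 0,"rx": 0,"ry": 0,"rz": 0,"fingers": 1}
    - {"x": 0.003,"y": 0.035,"z": 0,"rx": 0,"ry": 0,"rz": 0,"fingers": 1}
    - {"x": 0.0035,"y": 0.041,"z": 0,"rx": 0,"ry": 0,"rz": 0,"fingers": 1}
    - {"x": 0.004,"y": 0.047,"z": 0,"rx": 0,"ry": 0,"rz": 0,"fingers": 1}

```text
t: 5.2
ee_pos: [0.463, 0.1594, 0.0613]
eef_rot: [1.0, 0.021, 0.0, -0.0]
force: [-0.2, 3.4, 1.3]
opening: 0.0855
```

```bash
cat > look.py <<'E'
import cv2,numpy as np,sys
from workcell import readout,vision
o=readout.get_obs();print(o['t'],o['ee_pos'],o['eef_rot'],o['force'])
s=vision.capture('side')[:,:,::-1];w=vision.capture('top')[:,:,::-1]
cv2.imwrite(f'pics/b{sys.argv[1]}.png',np.vstack([cv2.resize(s[140:320,90:370],(560,360)),w[50:270]]))
cv2.imwrite(f'pics/t{sys.argv[1]}.png',w)
E
python3 look.py 5
```

```text
5.2 [0.46300645 0.15935196 0.06133903] [ 9.99782838e-01  2.08391880e-02  7.78577067e-06 -6.78651431e-05] [-0.20527019  3.35743053  1.29480145]
```

View pics/b5.png

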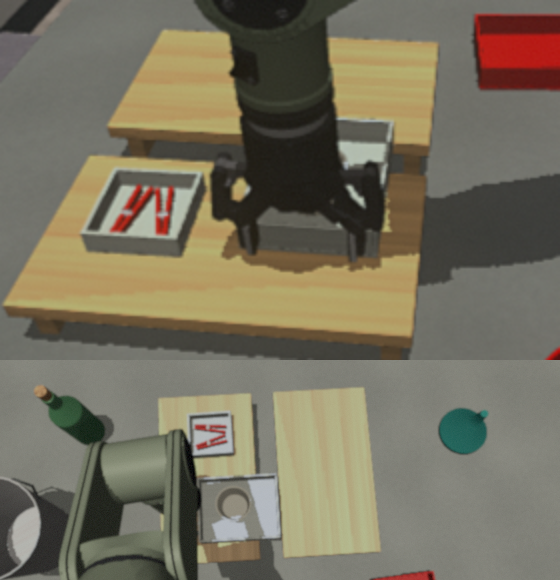

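The tray moved about 45 mm; its front edge is at about px x=281 in the top view, just at the empty stand. It is level and square, and the dish hasn't moved. Continuing.

Request:
carry_out:
  deltas:
    - {"x": 0.0005,"y": 0.005,"z": 0,"rx": 0,"ry": 0,"rz": 0,"fingers": 1}
    - {"x": 0.001,"y": 0.011,"z": 0,"rx": 0,"ry": 0,"rz": 0,"fingers": 1}
    - {"x": 0.0015,"y": 0.017,"z": 0,"rx": 0,"ry": 0,"rz": 0,"fingers": 1}
    - {"x": 0.002,"y": 0.023,"z": 0,"rx": 0,"ry": 0,"rz": 0,"fingers": 1}
    - {"x": 0.0025,"y": 0.029,"z": 0,"rx": 0,"ry": 0,"rz": 0,"fingers": 1}
    - {"x": 0.003,"y": 0.035,"z": 0,"rx": 0,"ry": 0,"rz": 0,"fingers": 1}
    - {"x": 0.0035,"y": 0.041,"z": 0,"rx": 0,"ry": 0,"rz": 0,"fingers": 1}
    - {"x": 0.004,"y": 0.047,"z": 0,"rx": 0,"ry": 0,"rz": 0,"fingers": 1}

```text
t: 6.3
ee_pos: [0.4689, 0.1125, 0.0613]
eef_rot: [1.0, 0.021, -0.0, -0.0]
force: [-0.6, 5.5, 1.2]
opening: 0.0851
```

```bash
python3 look.py 6
```

```text
6.3 [0.46892636 0.11252141 0.06129604] [ 9.99782870e-01  2.08376801e-02 -4.44757888e-05 -3.46448985e-05] [-0.56671446  5.49822244  1.22185909]
```

View pics/b6.png

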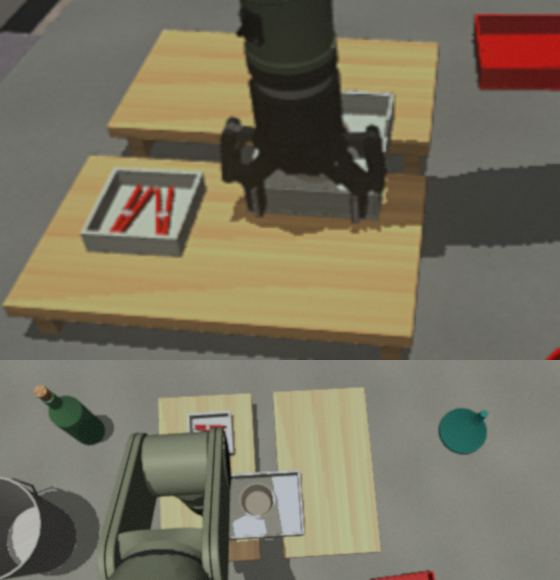

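The tray now spans the gap level, with its front edge on the empty stand (px x≈302). Continuing.

Request:
carry_out:
  deltas:
    - {"x": 0.0005,"y": 0.005,"z": 0,"rx": 0,"ry": 0,"rz": 0,"fingers": 1}
    - {"x": 0.001,"y": 0.011,"z": 0,"rx": 0,"ry": 0,"rz": 0,"fingers": 1}
    - {"x": 0.0015,"y": 0.017,"z": 0,"rx": 0,"ry": 0,"rz": 0,"fingers": 1}
    - {"x": 0.002,"y": 0.023,"z": 0,"rx": 0,"ry": 0,"rz": 0,"fingers": 1}
    - {"x": 0.0025,"y": 0.029,"z": 0,"rx": 0,"ry": 0,"rz": 0,"fingers": 1}
    - {"x": 0.003,"y": 0.035,"z": 0,"rx": 0,"ry": 0,"rz": 0,"fingers": 1}
    - {"x": 0.0035,"y": 0.041,"z": 0,"rx": 0,"ry": 0,"rz": 0,"fingers": 1}
    - {"x": 0.004,"y": 0.047,"z": 0,"rx": 0,"ry": 0,"rz": 0,"fingers": 1}

```text
t: 7.4
ee_pos: [0.4748, 0.0657, 0.0613]
eef_rot: [1.0, 0.021, -0.0, -0.0]
force: [-1.3, 4.9, 2.3]
opening: 0.0854
```

```bash
python3 look.py 7
```

```text
7.4 [0.47484695 0.0656945  0.06126816] [ 9.99782728e-01  2.08444633e-02 -7.24227576e-05 -7.64870955e-06] [-1.30401147  4.87679296  2.32195532]
```

View pics/b7.png

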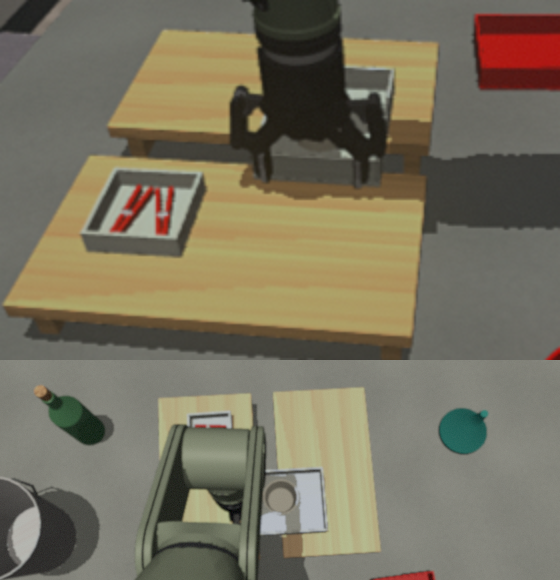

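Still flat and square, with the tray mostly over onto the empty stand. Continuing.

Request:
carry_out:
  deltas:
    - {"x": 0.0005,"y": 0.005,"z": 0,"rx": 0,"ry": 0,"rz": 0,"fingers": 1}
    - {"x": 0.001,"y": 0.011,"z": 0,"rx": 0,"ry": 0,"rz": 0,"fingers": 1}
    - {"x": 0.0015,"y": 0.017,"z": 0,"rx": 0,"ry": 0,"rz": 0,"fingers": 1}
    - {"x": 0.002,"y": 0.023,"z": 0,"rx": 0,"ry": 0,"rz": 0,"fingers": 1}
    - {"x": 0.0025,"y": 0.029,"z": 0,"rx": 0,"ry": 0,"rz": 0,"fingers": 1}
    - {"x": 0.003,"y": 0.035,"z": 0,"rx": 0,"ry": 0,"rz": 0,"fingers": 1}
    - {"x": 0.0035,"y": 0.041,"z": 0,"rx": 0,"ry": 0,"rz": 0,"fingers": 1}
    - {"x": 0.004,"y": 0.047,"z": 0,"rx": 0,"ry": 0,"rz": 0,"fingers": 1}

```text
t: 8.5
ee_pos: [0.4808, 0.0189, 0.0612]
eef_rot: [1.0, 0.021, -0.0, 0.0]
force: [-0.5, 4.0, 1.6]
opening: 0.0856
```

```bash
python3 look.py 8; python3 -c "
import cv2
im=cv2.imread('pics/t8.png');cv2.imwrite('pics/t8c.png',cv2.resize(im[70:260,250:400],None,fx=3,fy=3,interpolation=cv2.INTER_CUBIC))"
```

```text
8.5 [0.48079362 0.01889897 0.06124113] [ 9.99782271e-01  2.08663230e-02 -8.43804851e-05  8.67385730e-06] [-0.45939581  3.95671924  1.6409325 ]
```

View pics/b8.png

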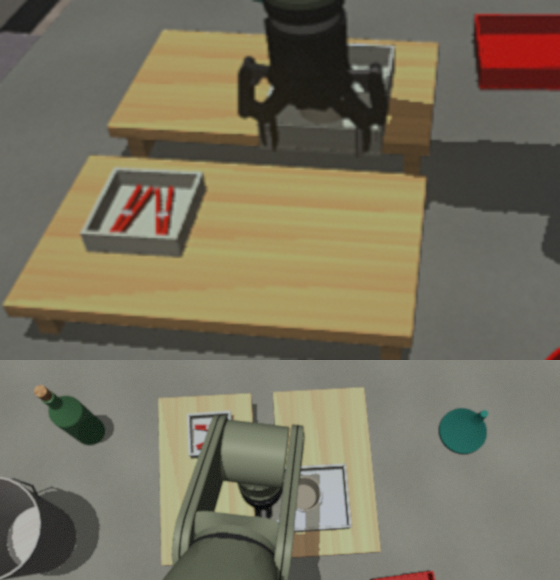

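View pics/t8c.png

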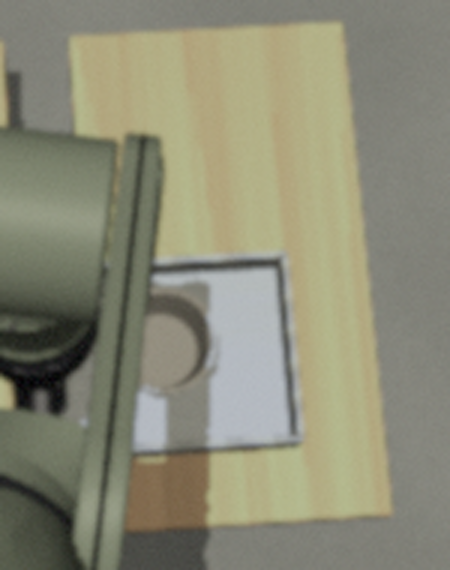

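Run:
```python
from h import *
from workcell import vision
ci=vision.camera_info('top'); c=lambda p:crop(p,3,(250,70))
A=ray(ci,c((287,255)),.095)[:2];B=ray(ci,c((300,442)),.095)[:2]
print(A,B,np.linalg.norm(A-B))
a=np.radians(2.45);ex=np.array([np.cos(a),np.sin(a)]);ey=np.array([-np.sin(a),np.cos(a)])
for cen in ([.5493,-.1132],):
    for P in (A,B,(A+B)/2+.08*ey,np.array([.4808,.0189])): d=P-cen; print(d@ex,d@ey)
```

```text
[ 0.54796304 -0.14989344] [ 0.42086366 -0.1525673 ] 0.12712750451050867
-0.0029042890039108135 -0.036602748533782356
-0.1300017910294123 -0.03384097701045925
-0.0664530400166616 0.0447781372278792
-0.0627904349645943 0.13490745448994676
```

Tray centre is at y'≈+45 mm, x'≈−66 mm. I'll push the last 45 mm, slowing down at the end.

Request:
carry_out:
  deltas:
    - {"x": 0.0005,"y": 0.006,"z": 0,"rx": 0,"ry": 0,"rz": 0,"fingers": 1}
    - {"x": 0.001,"y": 0.013,"z": 0,"rx": 0,"ry": 0,"rz": 0,"fingers": 1}
    - {"x": 0.0015,"y": 0.02,"z": 0,"rx": 0,"ry": 0,"rz": 0,"fingers": 1}
    - {"x": 0.002,"y": 0.027,"z": 0,"rx": 0,"ry": 0,"rz": 0,"fingers": 1}
    - {"x": 0.0025,"y": 0.034,"z": 0,"rx": 0,"ry": 0,"rz": 0,"fingers": 1}
    - {"x": 0.003,"y": 0.039,"z": 0,"rx": 0,"ry": 0,"rz": 0,"fingers": 1}
    - {"x": 0.003,"y": 0.043,"z": 0,"rx": 0,"ry": 0,"rz": 0,"fingers": 1}
    - {"x": 0.003,"y": 0.045,"z": 0,"rx": 0,"ry": 0,"rz": 0,"fingers": 1}

```text
t: 9.6
ee_pos: [0.4857, -0.0258, 0.0612]
eef_rot: [1.0, 0.021, -0.0, 0.0]
force: [0.0, 4.3, 0.6]
opening: 0.0851
```

Request:
carry_out:
  deltas:
    - {"x": 0,"y": -0.003,"z": 0,"rx": 0,"ry": 0,"rz": 0,"fingers": 1}
    - {"x": 0,"y": -0.01,"z": 0,"rx": 0,"ry": 0,"rz": 0,"fingers": 1}
    - {"x": 0,"y": -0.025,"z": 0,"rx": 0,"ry": 0,"rz": 0,"fingers": 1}
    - {"x": 0,"y": -0.05,"z": -0.01,"rx": 0,"ry": 0,"rz": 0,"fingers": 1}
    - {"x": 0,"y": -0.07,"z": -0.05,"rx": 0,"ry": 0,"rz": 0,"fingers": 1}
    - {"x": 0,"y": -0.09,"z": -0.1,"rx": 0,"ry": 0,"rz": 0,"fingers": 1}
    - {"x": 0,"y": -0.11,"z": -0.15,"rx": 0,"ry": 0,"rz": 0,"fingers": 1}
    - {"x": 0,"y": -0.13,"z": -0.18,"rx": 0,"ry": 0,"rz": 0,"fingers": 1}

```text
t: 10.6
ee_pos: [0.4811, 0.106, 0.2445]
eef_rot: [1.0, 0.021, 0.002, 0.0]
force: [0.5, -0.2, 0.3]
opening: 0.0853
```

```bash
python3 look.py 9; python3 -c "
import cv2
im=cv2.imread('pics/t9.png');cv2.imwrite('pics/t9c.png',cv2.resize(im[70:260,250:400],None,fx=3,fy=3,interpolation=cv2.INTER_CUBIC))"
```

```text
10.6 [0.48106427 0.10598434 0.24449544] [9.99768696e-01 2.13826309e-02 2.30967351e-03 5.15024725e-05] [ 0.54266013 -0.17137016  0.30384472]
```

View pics/b9.png

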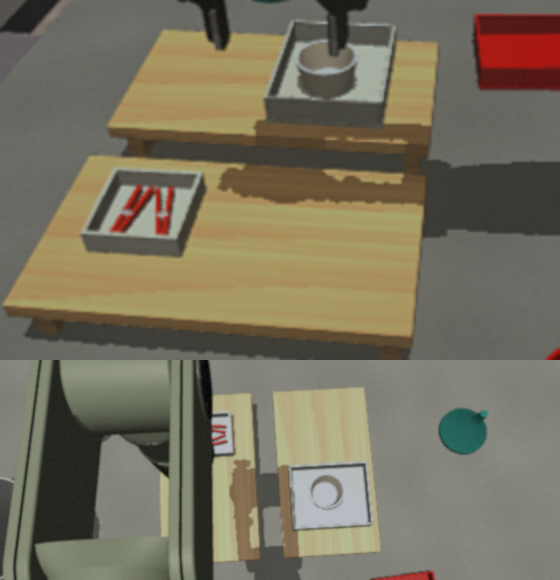

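View pics/t9c.png

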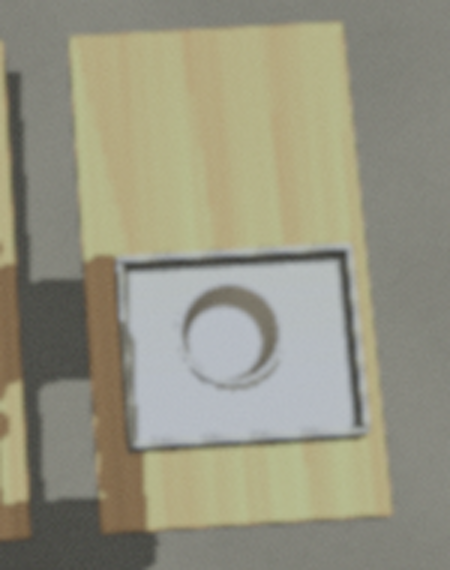

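Run:
```python
from h import *
from workcell import vision
ci=vision.camera_info('top'); c=lambda p:crop(p,3,(250,70))
P=np.array([ray(ci,c(p),.095)[:2] for p in((116,258),(350,246),(368,432),(131,451))])
a=np.radians(2.45);ex=np.array([np.cos(a),np.sin(a)]);ey=np.array([-np.sin(a),np.cos(a)])
d=P-[.5493,-.1132]; print((d@ex).round(4),(d@ey).round(4),(d@ex).mean(),(d@ey).mean())
e=ray(ci,c((230,336)),.104)[:2]-P.mean(0);print('ramekin rel',e@ex,e@ey)
# same-row edge gaps along the tray centre at stand level (independent of calibration)
cs=vision.camera_info('side')
im=None
```

```text
[ 0.0019  0.0008 -0.1262 -0.129 ] [ 0.0785 -0.0797 -0.0793  0.0775] -0.0631214077699439 -0.0007441451519135736
ramekin rel 0.0049819764664252465 0.008415790852808316
```

The tray is centred on the empty stand and square with it, and the ramekin is standing in it. The gripper is clear at z≈0.24 m, so I'm handing in.

```bash
python3 -c "
from workcell import job
print(job.close_job())"
```

```text
the job is handed in; nothing more can be done
None
```

The tray with the ramekin is now on the empty stand, and I handed the job in at about t = 11 s. I pushed its rear wall with the two open fingers along the stand's axis, in small steps, then backed off and raised the gripper.

**Last checks, from the top camera:**
- **Tray position:** about −0.7 mm from the middle along the stand's y, and about −63 mm in x (limits ±20 mm and ±100 mm).
- **Squareness:** under about 1° from square with the stand.
- **Level:** it looked flat in every picture on the way and at the end, but I judged that by eye. The push force stayed at about 5.5 N or less.
- **Ramekin:** upright, about 10 mm from the tray's centre.
- **Dish:** looked unmoved in the side views; I did not measure it again afterwards.
- **Robot:** clear of everything, at z ≈ 0.24 m.

None of these checks failed or disagreed. Two move calls were refused because their rows left out some fields; the arm did not move, and I resent them complete.

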